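# Unlock the bottle pump and give a full stroke into the beaker

## Task

The pump of the dispensing bottle is twist-locked. Swing its spout anticlockwise (seen from above) until it comes up against its stop, which unlocks the pump, then bring the small beaker over so that it stands upright on the bench centred under the nozzle, and press the pump cap fully down to its stop and let it rise again. Do not press the cap down before the beaker is in place, be gentle with the pump, and leave the big beaker and the jar where they stand.

Things in the scene. Friction and masses are not known exactly. Their poses are not given: they have to be found in the camera images.
- dispenser: Amber bottle, 76 mm diameter, upright in a round dark steel cup (100 mm diameter, 37 mm high) fixed to the bench. Origin: centre of the underside, on the upright axis of bottle and pump. Above the bottle a ribbed black collar (43 mm diameter, 122 to 146 mm above the bench) hides the twist lock; above that the grey pump cap with its spout.
- swivel (a joint): Turn of spout and cap together about the bottle's axis, rad, growing anticlockwise seen from above; 0: spout along the dispenser's own -x. Starts locked; turns with about 0.5 N at mid spout and stays where left. The anticlockwise stop, somewhere from 1.25 to 1.7, is hidden and must be felt (the force rises sharply); there, and within 0.25 rad of it, the pump is unlocked.
- cap (a joint): How far the cap (with the spout) is pressed down, m: 0 up, 0.014 fully down on its stop. Sprung: about 3.5 N to start, 8.5 N at the bottom; it rises by itself when let go. While locked it gives only 2 to 3 mm and is then hard; delivery begins at 6 mm. Pump, stops and lock stand 50 N at most.
- cap_top (a point): Centre of the grey cap's flat round top (42 mm diameter, on the bottle's axis), 190 mm above the bench when up.
- spout_mid (a point): Point on the centre line of the grey spout arm, a level round bar of 11 mm diameter, 55 mm from the bottle's axis and 176 mm above the bench when up. The straight part runs from the cap to 78 mm from the axis. Nothing lies below it except the bottle and the nozzle.
- nozzle (a point): Lower end of the thin steel outlet tube (7 mm diameter) at the spout's end: 92 mm from the bottle's axis, 126 mm above the bench when up, 112 mm when pressed.
- beaker: The small beaker: white plastic, empty, 66 mm tall, 50 mm diameter at the foot to 56 mm at the rim (62 mm over its pouring lip), about 60 g, loose. Origin: centre of the underside; z up. It slides on the bench.
- big_beaker: Bystander, a larger beaker of the same kind, 70 mm diameter, 85 mm tall, loose, further to the right. Origin: centre of the underside.
- jar: Bystander, a screw-cap sample jar, 56 mm diameter, 82 mm tall, loose, behind the bottle (farther from the robot). Origin: centre of the underside.
Not all that is in view belongs to the job. There is more than one size of the dispenser; the job needs the smaller.

How it is judged:
By the outcome, as a careful person would: the job done as asked, in the order asked, and still so for the second after the job is handed in, with the robot touching nothing.
It also fails if it takes over 64 s, if anything falls off the work surface, if the arm or the gripper's body presses on something with over 40 N, if the wrist force passes 120 N, or if a joint passes its speed limit or range.

## Robot

A 6-joint arm with a two-finger parallel gripper is mounted at the origin on a cart in front of the work surface, level with it; the furniture and walls round the work are solid. World frame = base frame: x ahead of the robot, y to its left, z up, the work surface at z = 0. Lengths are in mm, angles in rad, forces in N, time in s.
With the tool pointing down it reaches from about 300 to 875 mm from the base axis. Payload 6.4 kg.
Tool frame: the origin (TCP) lies midway between the tips of the shut fingers; the grasp point (between the pads) lies r.tcp_to_grasp behind it (r.tcp_to_grasp is the distance from the TCP to the grasp point, in mm); z points along the fingers, y is the line along which they close (so a half turn about z gives the same grasp; the last joint's range is limited). The gripper opens to 88 mm and grips with 3 to 60 N. Pads are 18 mm wide; open, the fingers measure 123 mm over their backs; the gripper's body (75 mm by 187 mm) begins 45 mm behind the grasp point.
Start: joints at [-1.406, 0.181, 1.607, -0, 1.354, -0.206], TCP at [208.374, -535.93, 238.714] pointing down, gripper open.
Joint ranges: [-2.99, 2.99], [-0.89, 2.07], [0.3, 2.58], [-1.14, 4.28], [0, 2.63], [-3.12, 3.12]. Speed limits (rad/s): [2.57, 2.57, 3.01, 3.14, 3.14, 3.14].

## Interface

Orientations are given as a 3x3 rotation matrix whose columns are the frame's x, y, z axes.
In Python, from rig import sensors, read_camera, calibration, order, r gives the robot as it stands.
- The arm moves only by the tool arm_command, never from a script. Its arguments are lists of equal length, an entry for each row: "delta_pos": the shift along the tool's x, y, z in mm, a list of three; "spin": the turn about the tool's z in degrees; "jaw": the gripper's target within -1 to 1 (fully open at 1, half-way at 0, shut at -1). A call has 1 to 12 rows; each row is the pose to reach, as a shift and turn from the pose commanded when the call began, along the tool's axes at that moment; what a row does not reach only later rows make up. A row lasts 1/10 s, in which the tool goes at most 50 mm and 8.59 degrees, less where a joint would pass 70% of its speed; a pose out of reach is approached as far as the arm can. A call with a gripper value outside its range is refused whole. The fingers move at their own pace and stop on an object; "squeeze" is the grip in N (left out, the last holds). Time passes only in rows, so rows that repeat a pose let the fingers close. It gives the time, the measured TCP pose, the force, the opening and the grip force at its end, in the units of the state.
- sensors.sense(): the state, without advancing time (a new reading comes with each control period).
- read_camera(name): name is "side" or "top" or "wrist"; returns the picture (420x560x3 uint8, red, green, blue); there is no depth.
- calibration(name): a dict with "fx", "fy", "cx", "cy" (pixels), "cam_to_world" (4x4, takes a point from camera to world coordinates). Camera axes: x right, y down, z forward; pixel columns grow to the right and rows downward; lengths in mm; the calibration is good to about 2 mm. A picture is of the moment at which its call begins: read the wrist's pose just before it. calibration takes no time and is no camera call; for the wrist camera it gives the pose at the moment of the call.
- order.close_job(): hands the job in; it is judged then, once.
The state is a dict: "time": time; "joint_pos": joint angles; "joint_vel": joint speeds; "tau": joint torques, N m; "position": TCP position; "tool_rot": TCP orientation; "ft_force": force on the tool from outside, world axes, zero at the start; "torque": the same for the moment, N m; "opening": finger opening in mm; "grip_force": force on a finger pad.
Only numpy, scipy, OpenCV 4.12 (cv2) and the standard library are available. Lean on these libraries where they do the work, as an engineer would, in place of code of your own. Each camera call takes 0.05 s, during which the arm holds its last target. There are 200 camera calls.

## Working session

There is one attempt and no reset: what is moved stays moved. The work goes in short steps, Python scripts to look and compute and a tool call to move; the robot and the scene stay as the last step left them, time stands still between calls to the robot, and variables do not carry over. Pictures are saved under pics/ and viewed, at most 10 in all, crops included, and the job is handed in when it is done.

Besides the shell and the picture viewer there is one more tool, called as name(argument=value, ...) on one line, values as JSON. arm_command: Moves the arm, as the interface text tells. Its arguments: {"type":"object","properties":{"delta_pos":{"type":"array","items":{"type":"array","items":{"type":"number"}}},"spin":{"type":"array","items":{"type":"number"}},"jaw":{"type":"array","items":{"type":"number"}},"squeeze":{"type":"number"}},"required":["delta_pos","spin","jaw"]}

```bash
mkdir -p pics
cat > h.py <<'E'
import numpy as np, cv2
from rig import sensors, read_camera, calibration, order, r
def save(n,f,crop=None,s=1):
    im=read_camera(n)
    if crop: a,b,c,d=crop; im=im[b:d,a:c]
    im=cv2.resize(im,None,fx=s,fy=s,interpolation=cv2.INTER_CUBIC)
    cv2.imwrite('pics/'+f,im[:,:,::-1])
def ray(n,u,v,z):
    K=calibration(n);T=np.array(K['cam_to_world'])
    d=T[:3,:3]@[(u-K['cx'])/K['fx'],(v-K['cy'])/K['fy'],1];o=T[:3,3]
    return o+d*(z-o[2])/d[2]
def proj(n,p):
    K=calibration(n);T=np.array(K['cam_to_world'])
    q=T[:3,:3].T@(np.array(p)-T[:3,3]);return [round(K['fx']*q[0]/q[2]+K['cx'],1),round(K['fy']*q[1]/q[2]+K['cy'],1)]
E
python3 - <<'E'
from h import *
a=read_camera('top');b=read_camera('side')
cv2.imwrite('pics/a.png',a[:,:,::-1]);cv2.imwrite('pics/b.png',b[:,:,::-1])
for n in('top','side'):
    K=calibration(n);print(n,K['fx'],np.round(K['cam_to_world'],3).tolist())
s=sensors.sense();print(s['time'],np.round(s['tool_rot'],3).tolist(),s['opening'],r.tcp_to_grasp)
E
```

```text
top 537.7863049259048 [[0.045, -0.973, 0.229, 310.673], [-0.999, -0.044, 0.007, 173.405], [0.004, -0.229, -0.974, 1598.235], [0.0, 0.0, 0.0, 1.0]]
side 449.9777048378038 [[-0.807, -0.352, 0.473, -27.936], [-0.589, 0.45, -0.671, 1129.116], [0.024, -0.821, -0.571, 933.101], [0.0, 0.0, 0.0, 1.0]]
0.1 [[0.932, 0.362, -0.0], [0.362, -0.932, 0.002], [0.0, -0.002, -1.0]] 88.32699447330923 18.700000000000003
```

View pics/a.png

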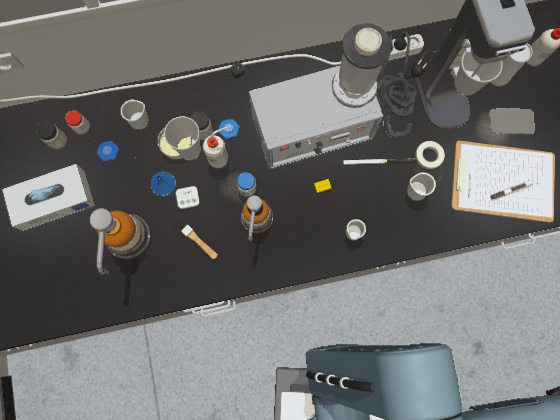

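View pics/b.png

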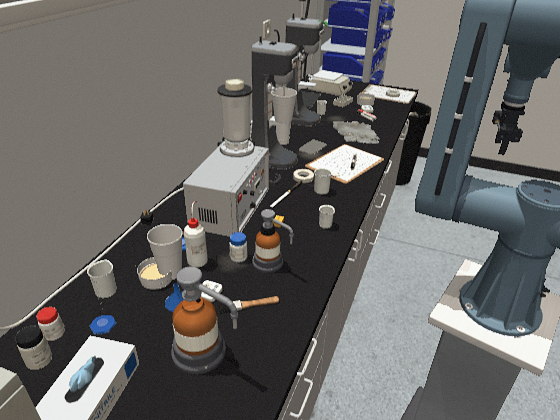

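The top view shows two amber dispensers, at (120,235) (large) and (257,210) (small). The jar with the blue cap is at (246,183). There are two white beakers on the right: the small one at (355,230) and the big one at (421,187), farther right. Next I'll take an enlarged crop to confirm.

Run:
```python
from h import *
im=cv2.imread('pics/a.png')[165:255,232:442]
cv2.imwrite('pics/c.png',cv2.resize(im,(798,342),interpolation=cv2.INTER_CUBIC))
print('captop',ray('top',254.5,202,190),'beaker foot?',ray('top',355,232,0),'rim',ray('top',355,229,66))
print('side captop',ray('side',268,214,190), 'side beaker',ray('side',326,210,66))
```

```text
captop [650.82816314 255.96189544 190.        ] beaker foot? [617.40471912 -41.35551947   0.        ] rim [613.58026243 -32.368759    66.        ]
side captop [644.09107233 261.30462277 190.        ] side beaker [612.01784848 -28.44368893  66.        ]
```

View pics/c.png

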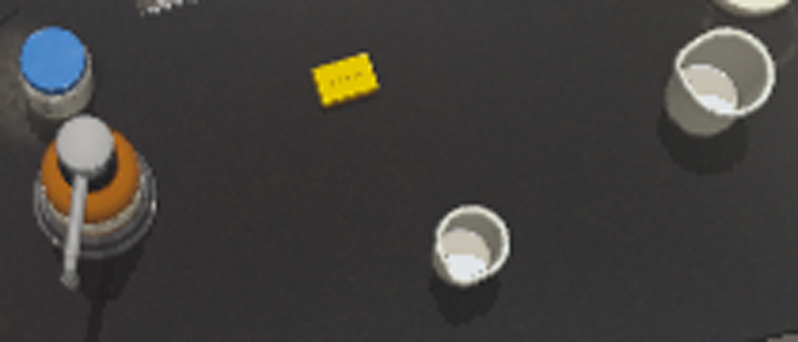

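The crop agrees with the task text. The amber bottle with the steel cup at crop (95,190) is the smaller dispenser. The small beaker is at crop (472,245), and the big beaker at (722,85) is clearly larger and further right. The jar is at (55,70). Now I'll work out positions and the first move.

Run:
```python
from h import *
f=lambda x,y:(232+x/3.8-.4,165+y/3.8-.4)
c=ray('top',*f(86,145),190);n=ray('top',*f(70,280),180);b=ray('top',*f(474,241),66);j=ray('top',*f(54,60),82)
g=ray('top',*f(724,72),85)
print('cap',c,'spout end',n,'beaker',b,'jar',j,'big',g)
d=n-c;print('len',np.hypot(*d[:2]),'ang',np.degrees(np.arctan2(d[1],d[0])))
```

```text
cap [648.69694603 256.56630472 190.        ] spout end [553.08035797 262.90589413 180.        ] beaker [616.64654139 -36.20655778  66.        ] jar [740.80811966 291.36554466  82.        ] big [ 753.92438925 -224.10774105   85.        ]
len 95.82652193372084 ang 176.20671611099672
```

arm_command(delta_pos=[[0,0,-40],[0,0,-80],[0,0,-120],[0,0,-150],[0,0,-150]], spin=[0,0,0,0,0], jaw=[1,1,1,1,1])

```text
time: 0.6
position: [208.7, -537.5, 394.0]
tool_rot: [[0.932, 0.362, 0.001], [0.362, -0.932, -0.008], [-0.002, 0.008, -1.0]]
ft_force: [-0.5, -0.3, 0.8]
opening: 88.3
grip_force: 0.0
```

arm_command(delta_pos=[[36,-34,0],[72,-68,0],[108,-101,0],[144,-135,0],[180,-168,0],[216,-202,0],[252,-235,0],[288,-268,0],[324,-302,0],[360,-335,0],[396,-369,0],[432,-402,0]], spin=[2,4,6,8,10,12,14,16,18,20,22,25], jaw=[1,1,1,1,1,1,1,1,1,1,1,1])

```text
time: 1.8
position: [465.3, -2.4, 387.4]
tool_rot: [[0.998, -0.067, -0.002], [-0.067, -0.998, 0.0], [-0.002, -0.0, -1.0]]
ft_force: [1.6, -1.3, 0.3]
opening: 88.1
grip_force: 0.0
```

arm_command(delta_pos=[[18,-46,0],[36,-92,0],[54,-138,0],[72,-184,0],[94,-245,0],[94,-245,0],[94,-245,0]], spin=[0,0,0,0,0,0,0], jaw=[1,1,1,1,1,1,1])

```text
time: 2.5
position: [574.8, 235.2, 386.2]
tool_rot: [[0.998, -0.063, -0.004], [-0.063, -0.998, -0.001], [-0.004, 0.001, -1.0]]
ft_force: [0.2, -0.7, -1.1]
opening: 87.9
grip_force: 0.0
```

Run:
```python
from h import *
s=sensors.sense();print(s['position'],s['joint_pos'],np.round(s['tool_rot'],3).tolist(),s['ft_force'])
K=calibration('wrist');print(K['fx'],np.round(K['cam_to_world'],3).tolist())
np.save('w1.npy',K['cam_to_world'])
save('wrist','w1.png')
for p in [(649,257,190),(557,263,126),(594,261,176),(617,-36,66)]: print(proj('wrist',p))
```

```text
[574.84350569 235.23611355 386.22814063] [ 1.97628795e-01  2.09921653e-01  1.28120147e+00 -3.32889617e-05
  1.65414487e+00  1.83096943e+00] [[0.998, -0.063, -0.004], [-0.063, -0.998, -0.001], [-0.004, 0.001, -1.0]] [ 0.19709316 -0.652206   -1.07130337]
322.74236190941764 [[-0.063, -0.944, -0.325, 659.305], [-0.998, 0.06, 0.018, 229.365], [0.002, 0.325, -0.946, 531.614], [0.0, 0.0, 0.0, 1.0]]
[np.float64(247.8), np.float64(113.0)]
[np.float64(253.8), np.float64(185.5)]
[np.float64(249.8), np.float64(164.3)]
[np.float64(466.7), np.float64(119.5)]
```

View pics/w1.png

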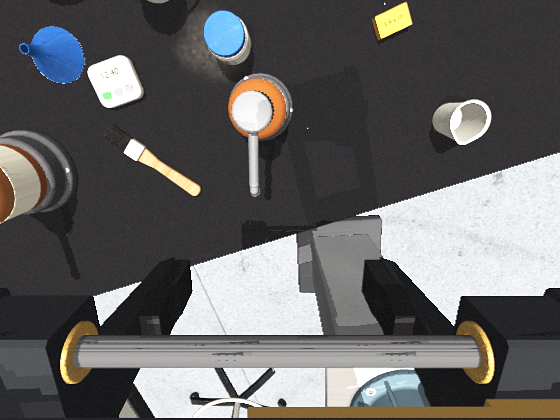

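The wrist view shows the cap at (251,113), the spout running down to its end at (255,190), the beaker rim at about (470,121) and the jar cap at (226,36).

Run:
```python
from h import *
im=cv2.imread('pics/w1.png');hsv=cv2.cvtColor(im,cv2.COLOR_BGR2HSV)
m=((hsv[...,1]<45)&(hsv[...,2]>120)).astype(np.uint8)
sub=m[85:200,222:285]; n,l,st,ce=cv2.connectedComponentsWithStats(sub);i=1+np.argmax(st[1:,4])
b=(l==i).astype(np.uint8);o=cv2.morphologyEx(b,cv2.MORPH_OPEN,cv2.getStructuringElement(cv2.MORPH_ELLIPSE,(21,21)))
cs=max(cv2.findContours(o,0,1)[0],key=cv2.contourArea);(u,v),rad=cv2.minEnclosingCircle(cs);u+=222;v+=85;print('cap',u,v,rad,ray('wrist',u,v,190))
for row in (140,160,180,188):
    x=np.where(b[row-85])[0];print(row,x.mean()+222,len(x),ray('wrist',x.mean()+222,row,176)) if len(x) else 0
print('tip',ray('wrist',255,190,170))
sub=m[90:150,425:500];n,l,st,ce=cv2.connectedComponentsWithStats(sub);i=1+np.argmax(st[1:,4]);print(st[i],ray('wrist',468,121,66),ray('wrist',470,121,66))
e=cv2.imwrite('pics/bk.png',cv2.resize(im[85:155,415:505],None,fx=8,fy=8,interpolation=cv2.INTER_CUBIC))
```

```text
cap 251.4333324432373 111.36666679382324 20.79245948791504 [650.29637434 253.14518583 190.        ]
140 252.5 10 [620.29111202 255.6890201  176.        ]
160 253.0 9 [598.58441079 257.06331593 176.        ]
180 253.0 9 [576.02038723 259.05764128 176.        ]
188 253.5 8 [566.69551535 259.3104476  176.        ]
tip [562.64167059 258.31446913 170.        ]
[   8    9   59   46 1948] [614.87880505 -38.09688715  66.        ] [614.69874521 -40.88656052  66.        ]
```

View pics/bk.png

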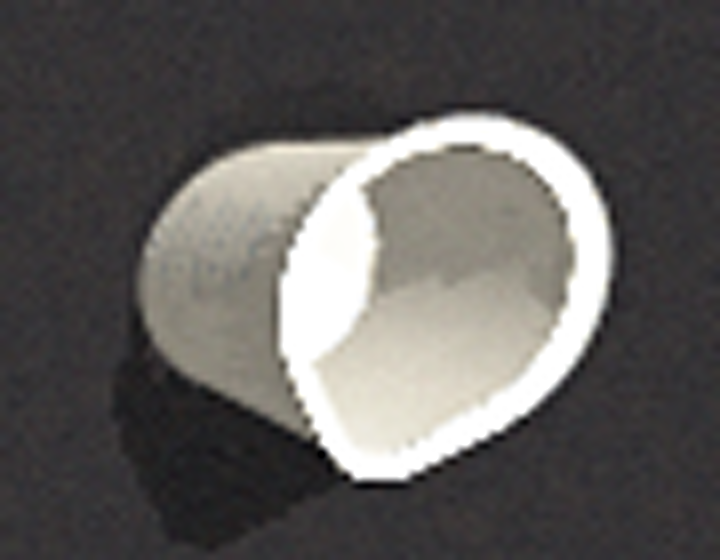

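arm_command(delta_pos=[[18,-24,20],[18,-24,60],[18,-24,100],[18,-24,140],[18,-24,150],[18,-24,150],[18,-24,180],[18,-24,205],[18,-24,228],[18,-24,228],[18,-24,228]], spin=[0,0,0,0,0,0,0,0,0,0,0], jaw=[-0.3,-0.3,-0.3,-0.3,-0.3,-0.3,-0.3,-0.3,-0.3,-0.3,-0.3], squeeze=5)

```text
time: 3.65
position: [596.1, 256.2, 163.4]
tool_rot: [[0.998, -0.066, 0.003], [-0.066, -0.998, 0.001], [0.003, -0.001, -1.0]]
ft_force: [0.4, 0.3, -0.6]
opening: 31.1
grip_force: 0.0
```

Run:
```python
from h import *
save('wrist','w2.png',(140,60,420,340),2)
s=sensors.sense();print(s['position'],s['ft_force'],s['opening'])
```

```text
[596.47495833 256.40313203 163.95215885] [0.5676006  0.09285598 0.46608482] 30.827540707029097
```

View pics/w2.png

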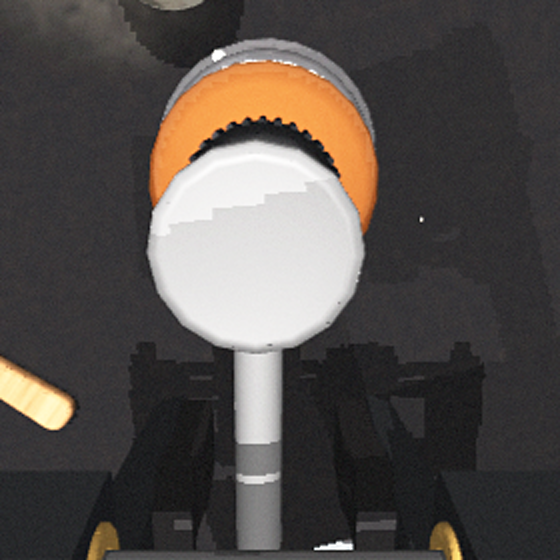

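The fingers straddle the spout: it sits at crop x≈258, between fingers at 212 and 335. The cap centre is at crop (256,247).

Run:
```python
from h import *
c=ray('wrist',140+128,60+123.5,190);p=ray('wrist',140+129,60+210,181.5);print(c,p,ray('wrist',269,245,181.5))
s=sensors.sense();P=np.array(s['position']);R=np.array(s['tool_rot']);print(P,s['ft_force'])
A=c.copy();A=np.array([649.8,254.0])
# arc: tool TCP rotates about A, r and relative offset kept
d=P[:2]-A
for a in range(0,100,3):
    t=np.radians(a);q=A+np.array([[np.cos(t),-np.sin(t)],[np.sin(t),np.cos(t)]])@d
    w=np.array([*(q-P[:2]),0]);l=R.T@w
    print(a,np.round(l[:2],0),end=' ')
```

```text
[651.0112652 255.257858  190.       ] [609.39475304 258.14188316 181.5       ] [621.58311543 257.24191261 181.5       ]
[596.47495833 256.40313203 163.95215885] [0.5676006  0.09285598 0.46608482]
0 [0. 0.] 3 [0. 3.] 6 [0. 6.] 9 [1. 8.] 12 [ 1. 11.] 15 [ 2. 14.] 18 [ 3. 16.] 21 [ 4. 19.] 24 [ 5. 22.] 27 [ 6. 24.] 30 [ 8. 27.] 33 [ 9. 29.] 36 [11. 31.] 39 [13. 33.] 42 [14. 35.] 45 [16. 37.] 48 [18. 39.] 51 [21. 41.] 54 [23. 43.] 57 [25. 44.] 60 [28. 46.] 63 [30. 47.] 66 [33. 48.] 69 [35. 49.] 72 [38. 50.] 75 [41. 51.] 78 [43. 51.] 81 [46. 52.] 84 [49. 52.] 87 [52. 52.] 90 [54. 52.] 93 [57. 52.] 96 [60. 52.] 99 [63. 51.]
```

arm_command(delta_pos=[[0,6,3],[1,11,3],[3,16,3],[5,22,3],[8,27,3],[11,31,3],[14,35,3],[18,39,3],[23,43,3],[28,46,3],[33,48,3],[35,49,3]], spin=[-6,-12,-18,-24,-30,-36,-42,-48,-54,-60,-66,-69], jaw=[-0.3,-0.3,-0.3,-0.3,-0.3,-0.3,-0.3,-0.3,-0.3,-0.3,-0.3,-0.3])

```text
time: 4.9
position: [628.4, 205.1, 160.9]
tool_rot: [[0.416, 0.909, 0.005], [0.91, -0.416, 0.001], [0.003, 0.004, -1.0]]
ft_force: [0.5, 0.2, 1.0]
opening: 31.0
grip_force: 0.2
```

arm_command(delta_pos=[[0,2,0],[0,4,0],[0,6,0],[0,6,0]], spin=[-2,-4,-6,-6], jaw=[-0.3,-0.3,-0.3,-0.3])

```text
time: 5.3
position: [633.5, 202.7, 160.7]
tool_rot: [[0.321, 0.947, 0.004], [0.947, -0.321, 0.001], [0.002, 0.004, -1.0]]
ft_force: [0.0, -0.1, 0.9]
opening: 30.8
grip_force: 0.0
```

arm_command(delta_pos=[[0,2,0],[0,3,0],[0,4,0],[0,4,0]], spin=[-2,-3,-4,-4], jaw=[-0.3,-0.3,-0.3,-0.3])

```text
time: 5.7
position: [636.1, 201.4, 158.4]
tool_rot: [[0.255, 0.967, 0.001], [0.967, -0.255, 0.0], [0.0, 0.001, -1.0]]
ft_force: [0.7, 0.5, 0.3]
opening: 31.1
grip_force: 0.0
```

arm_command(delta_pos=[[0,2,0],[0,3,0],[0,4,0],[0,4,0]], spin=[-2,-3,-4,-4], jaw=[-0.3,-0.3,-0.3,-0.3])

```text
time: 6.1
position: [639.6, 200.3, 157.7]
tool_rot: [[0.187, 0.982, 0.0], [0.982, -0.187, 0.0], [0.0, 0.0, -1.0]]
ft_force: [0.3, -0.2, -1.2]
opening: 30.9
grip_force: 0.1
```

arm_command(delta_pos=[[0,2,0],[0,3,0],[0,3,0]], spin=[-2,-3,-3], jaw=[-0.3,-0.3,-0.3])

```text
time: 6.4
position: [642.6, 199.8, 157.7]
tool_rot: [[0.135, 0.991, 0.0], [0.991, -0.135, 0.0], [0.0, 0.0, -1.0]]
ft_force: [0.4, 0.0, 0.2]
opening: 30.8
grip_force: 0.1
```

arm_command(delta_pos=[[0,2,0],[0,3,0],[0,3,0]], spin=[-2,-3,-3], jaw=[-0.3,-0.3,-0.3])

```text
time: 6.7
position: [645.5, 199.4, 157.7]
tool_rot: [[0.083, 0.997, -0.0], [0.997, -0.083, 0.0], [0.0, -0.0, -1.0]]
ft_force: [-0.2, -0.2, 0.4]
opening: 31.1
grip_force: 0.1
```

arm_command(delta_pos=[[0,2,0],[0,3,0],[0,3,0]], spin=[-2,-3,-3], jaw=[-0.3,-0.3,-0.3])

```text
time: 7.0
position: [648.5, 199.1, 157.7]
tool_rot: [[0.031, 1.0, 0.0], [1.0, -0.031, -0.0], [-0.0, 0.0, -1.0]]
ft_force: [-1.2, -0.1, 0.4]
opening: 30.9
grip_force: 0.1
```

```bash
cat > sp.py <<'E'
from h import *
def spout():
    T=calibration('wrist');im=read_camera('wrist')
    hsv=cv2.cvtColor(im,cv2.COLOR_RGB2HSV);m=(hsv[...,1]<45)&(hsv[...,2]>95)
    pts=[]
    for row in range(244,270,4):
        x=np.where(m[row,180:360])[0]+180
        if len(x)>8: pts.append((x.min(),x.max(),np.median(x),row))
    for p in pts[::3]: print(p)
    q=np.array([ray('wrist',p[2],p[3],179)[:2] for p in pts])
    A=np.array([650.4,254.8]);d=q-A
    print('spout ang',np.degrees(np.arctan2(d[:,1],d[:,0]))%360, q[0],q[-1])
    s=sensors.sense();print(s['position'],np.round(s['tool_rot'],3).tolist(),s['ft_force'],s['time'])
if __name__=='__main__': spout()
E
python3 sp.py
```

```text
(np.int64(254), np.int64(277), np.float64(265.5), 244)
(np.int64(252), np.int64(274), np.float64(263.0), 256)
(np.int64(250), np.int64(273), np.float64(261.5), 268)
spout ang [258.2255556  258.01252368 258.54192074 257.99224488 258.14618417
 258.59736044 258.41415026] [644.36077107 225.82729059] [642.13758279 214.49811268]
[648.46718731 199.1281218  157.70229647] [[0.032, 1.0, 0.0], [1.0, -0.032, -0.0], [-0.0, 0.0, -1.0]] [-0.0493411   0.06826428  0.19905255] 7.05
```

arm_command(delta_pos=[[0,1,0],[0,2,0],[0,2,0]], spin=[-1,-2,-2], jaw=[-0.3,-0.3,-0.3])

```text
time: 7.35
position: [650.6, 199.1, 157.7]
tool_rot: [[-0.005, 1.0, 0.0], [1.0, 0.005, 0.0], [0.0, 0.0, -1.0]]
ft_force: [-0.5, -0.4, -0.6]
opening: 30.7
grip_force: 0.1
```

arm_command(delta_pos=[[0,1,0],[0,2,0],[0,2,0]], spin=[-1,-2,-2], jaw=[-0.3,-0.3,-0.3])

```text
time: 7.65
position: [652.6, 199.1, 157.7]
tool_rot: [[-0.04, 0.999, 0.0], [0.999, 0.04, 0.0], [0.0, 0.0, -1.0]]
ft_force: [-0.7, 0.9, 0.2]
opening: 30.9
grip_force: 0.1
```

```bash
python3 sp.py
```

```text
(np.int64(253), np.int64(277), np.float64(265.0), 244)
(np.int64(252), np.int64(274), np.float64(263.0), 256)
(np.int64(251), np.int64(273), np.float64(262.0), 268)
spout ang [262.06856703 262.24617668 262.0459605  262.20688714 262.35260568
 262.48517303 262.90394807] [646.30533764 225.40980245] [645.31655473 213.96472218]
[652.56206918 199.07395358 157.71625985] [[-0.039, 0.999, 0.0], [0.999, 0.039, -0.0], [-0.0, 0.0, -1.0]] [ 0.25843463 -0.00565993 -0.10124791] 7.7
```

Following well (spout 262°). Continue in small steps.

arm_command(delta_pos=[[0,1,0],[0,2,0],[0,2,0]], spin=[-1,-2,-2], jaw=[-0.3,-0.3,-0.3])

```text
time: 8.0
position: [654.6, 199.2, 157.7]
tool_rot: [[-0.075, 0.997, 0.0], [0.997, 0.075, 0.0], [0.0, 0.0, -1.0]]
ft_force: [-0.5, 0.9, -0.3]
opening: 30.9
grip_force: 0.1
```

arm_command(delta_pos=[[0,1,0],[0,2,0],[0,2,0]], spin=[-1,-2,-2], jaw=[-0.3,-0.3,-0.3])

```text
time: 8.3
position: [656.5, 199.4, 157.7]
tool_rot: [[-0.11, 0.994, -0.0], [0.994, 0.11, 0.0], [0.0, -0.0, -1.0]]
ft_force: [-0.9, 0.9, -0.1]
opening: 30.8
grip_force: 0.3
```

arm_command(delta_pos=[[0,1,0],[0,2,0],[0,2,0]], spin=[-1,-2,-2], jaw=[-0.3,-0.3,-0.3])

```text
time: 8.6
position: [658.3, 199.6, 157.6]
tool_rot: [[-0.144, 0.99, -0.0], [0.99, 0.144, 0.0], [0.0, -0.0, -1.0]]
ft_force: [-1.7, -0.5, -0.3]
opening: 31.0
grip_force: 0.7
```

arm_command(delta_pos=[[0,1,0],[0,1,0]], spin=[-1,-1], jaw=[-0.3,-0.3])

```text
time: 8.8
position: [659.3, 199.8, 157.7]
tool_rot: [[-0.161, 0.987, -0.0], [0.987, 0.161, 0.0], [0.0, -0.0, -1.0]]
ft_force: [-2.2, 1.3, 0.3]
opening: 31.0
grip_force: 1.0
```

arm_command(delta_pos=[[0,1,0],[0,1,0]], spin=[0,0], jaw=[-0.3,-0.3])

```text
time: 9.0
position: [660.3, 199.8, 157.6]
tool_rot: [[-0.161, 0.987, -0.001], [0.987, 0.161, -0.0], [-0.0, -0.001, -1.0]]
ft_force: [-2.6, 0.1, -0.2]
opening: 31.0
grip_force: 1.3
```

```bash
python3 sp.py
```

```text
(np.int64(252), np.int64(275), np.float64(263.5), 244)
(np.int64(251), np.int64(273), np.float64(262.0), 256)
(np.int64(249), np.int64(271), np.float64(260.0), 268)
spout ang [269.5260921  269.67086574 269.80051445 269.91728964 269.69734408
 269.80813113 269.9093518 ] [650.15450586 225.12027253] [650.33482841 213.60718983]
[660.27910087 199.79967768 157.65381408] [[-0.161, 0.987, -0.0], [0.987, 0.161, -0.0], [-0.0, -0.0, -1.0]] [-3.09301977  0.75407425  0.44837583] 9.05
```

arm_command(delta_pos=[[0,1,0],[0,2,0],[0,2,0]], spin=[-1,-2,-2], jaw=[-0.3,-0.3,-0.3])

```text
time: 9.35
position: [662.1, 200.2, 157.6]
tool_rot: [[-0.196, 0.981, -0.001], [0.981, 0.196, -0.0], [0.0, -0.001, -1.0]]
ft_force: [-3.8, 0.1, 1.4]
opening: 31.0
grip_force: 2.1
```

arm_command(delta_pos=[[0,1,0],[0,1,0]], spin=[-1,-1], jaw=[-0.3,-0.3])

```text
time: 9.55
position: [663.0, 200.4, 157.5]
tool_rot: [[-0.213, 0.977, -0.001], [0.977, 0.213, -0.0], [0.0, -0.001, -1.0]]
ft_force: [-5.9, -1.0, 1.6]
opening: 30.8
grip_force: 2.5
```

```bash
python3 sp.py
```

```text
(np.int64(253), np.int64(274), np.float64(263.5), 244)
(np.int64(251), np.int64(273), np.float64(262.0), 256)
(np.int64(249), np.int64(271), np.float64(260.0), 268)
spout ang [272.11268068 271.90542376 272.07883861 272.57673979 272.70213484
 272.50513435 272.62267573] [651.49221198 225.19269896] [652.2820969  213.71185438]
[662.98245614 200.37089343 157.54760575] [[-0.213, 0.977, -0.001], [0.977, 0.213, -0.0], [0.0, -0.001, -1.0]] [-5.63089794  0.3566544   1.41672046] 9.6
```

arm_command(delta_pos=[[0,1,0],[0,2,0],[0,2,0]], spin=[0,0,0], jaw=[-0.3,-0.3,-0.3])

```text
time: 9.9
position: [664.5, 200.4, 157.4]
tool_rot: [[-0.212, 0.977, -0.002], [0.977, 0.212, -0.001], [-0.0, -0.002, -1.0]]
ft_force: [-5.8, -1.2, 1.8]
opening: 31.2
grip_force: 3.3
```

arm_command(delta_pos=[[0,1,0],[0,2,0],[0,2,0]], spin=[0,0,0], jaw=[-0.3,-0.3,-0.3])

```text
time: 10.2
position: [666.0, 200.5, 157.4]
tool_rot: [[-0.212, 0.977, -0.004], [0.977, 0.212, -0.001], [-0.001, -0.004, -1.0]]
ft_force: [-8.6, -2.2, 3.3]
opening: 30.6
grip_force: 4.3
```

```bash
python3 sp.py
```

```text
(np.int64(249), np.int64(270), np.float64(259.5), 244)
(np.int64(247), np.int64(269), np.float64(258.0), 256)
(np.int64(247), np.int64(268), np.float64(257.5), 268)
spout ang [274.83606129 274.8319406  274.82824853 274.82492151 275.14790773
 275.13048714 275.41286617] [652.91270617 225.1011601 ] [654.28892729 213.75781827]
[666.01030212 200.55387919 157.38658154] [[-0.212, 0.977, -0.003], [0.977, 0.212, -0.001], [-0.001, -0.004, -1.0]] [-9.35265885 -2.64252507  3.95566818] 10.25
```

arm_command(delta_pos=[[0,-3,0],[0,-6,0],[0,-9,0],[0,-9,0]], spin=[0,0,0,0], jaw=[-0.3,-0.3,-0.3,-0.3])

```text
time: 10.65
position: [658.7, 199.2, 158.0]
tool_rot: [[-0.212, 0.977, 0.001], [0.977, 0.212, 0.0], [-0.0, 0.001, -1.0]]
ft_force: [-1.2, 2.0, 0.2]
opening: 30.8
grip_force: 0.8
```

```bash
python3 sp.py
```

```text
(np.int64(258), np.int64(280), np.float64(269.0), 244)
(np.int64(256), np.int64(278), np.float64(267.0), 256)
(np.int64(253), np.int64(275), np.float64(264.0), 268)
spout ang [268.36088891 269.12977274 269.12307324 269.11703952 269.11157701
 269.10660828 269.10206927] [649.53024548 224.40567959] [649.74121765 212.76740614]
[658.7394495  199.26261556 157.91510994] [[-0.212, 0.977, 0.001], [0.977, 0.212, 0.0], [-0.0, 0.001, -1.0]] [-1.36293892  0.55592691  0.01104049] 10.7
```

arm_command(delta_pos=[[1,-7,0],[3,-14,0],[6,-20,0],[8,-24,0],[10,-28,0],[10,-28,0]], spin=[8,16,22,24,24,24], jaw=[-0.3,-0.3,-0.3,-0.3,-0.3,-0.3])

```text
time: 11.3
position: [629.1, 203.1, 158.0]
tool_rot: [[0.202, 0.979, 0.001], [0.979, -0.202, -0.0], [0.0, 0.001, -1.0]]
ft_force: [-0.3, -0.4, 0.7]
opening: 30.4
grip_force: 0.0
```

```bash
python3 sp.py
```

```text
(np.int64(288), np.int64(311), np.float64(299.5), 244)
(np.int64(289), np.int64(310), np.float64(299.5), 256)
(np.int64(289), np.int64(310), np.float64(299.5), 268)
spout ang [257.02619291 257.18441791 256.94613907 257.4521857  257.56647537
 257.34363464 257.76457172] [644.00206829 227.0295989 ] [641.94087412 215.7917849 ]
[629.26625551 203.12881983 157.97204045] [[0.203, 0.979, 0.001], [0.979, -0.203, 0.0], [0.0, 0.001, -1.0]] [0.20445433 0.50855637 0.7430951 ] 11.35
```

arm_command(delta_pos=[[0,5,0],[0,5,-30],[0,5,-70],[0,5,-100],[-40,10,-100],[-80,15,-100],[-120,20,-100],[-160,26,-100],[-200,32,-100],[-240,37,-100],[-240,37,-100],[-240,37,-100]], spin=[0,0,0,8,16,24,32,40,48,56,64,72], jaw=[-0.3,-0.3,-0.3,-0.3,-0.3,0,0.5,1,1,1,1,1])

```text
time: 12.55
position: [616.7, -41.6, 257.8]
tool_rot: [[0.995, 0.101, 0.0], [0.101, -0.995, -0.0], [0.0, 0.0, -1.0]]
ft_force: [0.0, 0.7, 0.3]
opening: 85.0
grip_force: 0.0
```

arm_command(delta_pos=[[0,0,20],[0,0,50],[0,0,80],[0,0,100],[0,0,110],[0,0,110]], spin=[8,16,24,32,41,41], jaw=[1,1,1,1,1,1])

```text
time: 13.15
position: [615.5, -39.4, 145.6]
tool_rot: [[0.821, -0.571, -0.003], [-0.571, -0.821, 0.001], [-0.003, 0.001, -1.0]]
ft_force: [0.0, -0.4, -0.4]
opening: 88.1
grip_force: 0.0
```

Run:
```python
from h import *
s=sensors.sense();print(s['position'],np.round(s['tool_rot'],3).tolist(),s['joint_pos'],s['opening'])
print(proj('wrist',(616.5,-39.5,66)))
im=read_camera('wrist');cv2.imwrite('pics/w3.png',im[:,:,::-1])
```

```text
[615.45524796 -39.44222424 145.56977318] [[0.821, -0.571, -0.003], [-0.571, -0.821, 0.001], [-0.003, 0.001, -1.0]] [-2.56171509e-01  3.67511355e-01  1.57224251e+00 -4.04269367e-05
  1.20543067e+00  1.92280553e+00] 88.13683790831969
[np.float64(274.7), np.float64(220.1)]
```

View pics/w3.png

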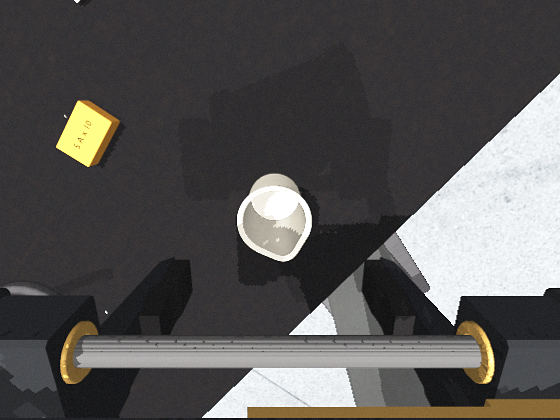

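The wrist view shows the beaker rim centred at about (274,222), as predicted and in line with the fingers; the lip points down at (285,258). I'll descend and grip.

arm_command(delta_pos=[[0,0,30],[0,0,65],[0,0,95],[0,0,112],[0,0,118],[0,0,118],[0,0,118],[0,0,118],[0,0,118],[0,0,118]], spin=[0,0,0,0,0,0,0,0,0,0], jaw=[1,1,1,1,1,0.3,0,0,0,0], squeeze=5)

```text
time: 14.2
position: [616.9, -39.5, 30.6]
tool_rot: [[0.822, -0.57, 0.002], [-0.57, -0.822, -0.0], [0.001, -0.001, -1.0]]
ft_force: [0.3, -0.5, 2.7]
opening: 51.8
grip_force: 5.1
```

arm_command(delta_pos=[[0,0,-15],[0,0,-25],[-8,-30,-25],[-20,-70,-25],[-32,-110,-25],[-43,-150,-25],[-50,-175,-25],[-51,-183,-25],[-51,-183,-25],[-51,-183,-25],[-51,-183,-15],[-51,-183,-6]], spin=[0,0,0,0,0,0,0,0,0,0,0,0], jaw=[0,0,0,0,0,0,0,0,0,0,0,0])

```text
time: 15.4
position: [678.6, 138.6, 35.1]
tool_rot: [[0.821, -0.572, -0.0], [-0.572, -0.821, -0.0], [0.0, 0.0, -1.0]]
ft_force: [0.6, -0.3, -0.5]
opening: 51.3
grip_force: 4.9
```

arm_command(delta_pos=[[0,0,2],[0,0,4],[0,0,6],[0,0,6]], spin=[0,0,0,0], jaw=[0,0,0,0])

```text
time: 15.8
position: [679.1, 139.8, 30.3]
tool_rot: [[0.822, -0.57, 0.001], [-0.57, -0.822, -0.0], [0.001, -0.0, -1.0]]
ft_force: [-1.9, -0.4, 1.2]
opening: 52.0
grip_force: 5.1
```

arm_command(delta_pos=[[0,0,0],[0,0,0],[0,0,0],[0,0,-20],[0,0,-55],[0,0,-55],[30,0,-55],[55,0,-55],[55,0,-55],[55,0,-55]], spin=[0,0,0,0,0,0,0,0,0,0], jaw=[0.3,0.8,0.8,0.8,0.8,0.6,0,-0.5,-1,-1])

```text
time: 16.8
position: [723.5, 108.5, 83.8]
tool_rot: [[0.821, -0.571, -0.001], [-0.571, -0.821, 0.0], [-0.001, 0.0, -1.0]]
ft_force: [-0.0, -0.4, -0.5]
opening: 41.5
grip_force: 0.0
```

Run:
```python
from h import *
s=sensors.sense();print(s['position'],s['opening'])
print('beaker pred',proj('wrist',(679,140,66)),proj('wrist',(646.4,163,66)),'nozzle',proj('wrist',(630.2,165,126)))
im=read_camera('wrist');cv2.imwrite('pics/w4.png',im[:,:,::-1])
```

```text
[723.51554227 108.5176187   83.81837132] 41.54180578672112
beaker pred [np.float64(274.7), np.float64(339.2)] [np.float64(274.4), np.float64(388.8)] nozzle [np.float64(289.0), np.float64(512.9)]
```

View pics/w4.png

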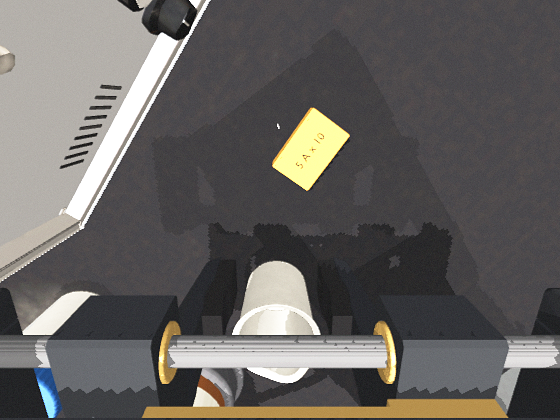

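The beaker stands upright at (277,343), as predicted. Now I'll close the fingers, lower them and push gently.

arm_command(delta_pos=[[0,0,0],[0,0,0],[0,0,0],[0,0,0],[0,0,25],[0,0,50],[0,0,54],[-8,0,54],[-14,0,54],[-18,0,54]], spin=[0,0,0,0,0,0,0,0,0,0], jaw=[-1,-1,-1,-1,-1,-1,-1,-1,-1,-1])

```text
time: 17.85
position: [709.5, 119.7, 32.5]
tool_rot: [[0.822, -0.57, 0.002], [-0.57, -0.822, 0.0], [0.002, -0.001, -1.0]]
ft_force: [0.2, 0.9, 0.6]
opening: 0.6
grip_force: 0.0
```

arm_command(delta_pos=[[-3,0,0],[-6,0,0],[-9,0,0],[-12,0,0],[-15,0,0],[-18,0,0],[-20,0,0],[-22,0,0]], spin=[0,0,0,0,0,0,0,0], jaw=[-1,-1,-1,-1,-1,-1,-1,-1])

```text
time: 18.65
position: [691.0, 131.6, 30.8]
tool_rot: [[0.822, -0.57, 0.0], [-0.57, -0.822, -0.0], [0.0, -0.0, -1.0]]
ft_force: [-0.3, -1.0, 0.7]
opening: 0.5
grip_force: 0.4
```

Run:
```python
from h import *
s=sensors.sense();print(s['position'],s['opening'],s['ft_force'])
im=read_camera('side');print([proj('side',p) for p in [(646.4,163,66),(646.4,163,0),(663,151,66)]])
im2=read_camera('top');print([proj('top',p) for p in [(646.4,163,66),(646.4,163,0),(663,151,66)]])
a=cv2.resize(im[160:300,210:350],None,fx=2.8,fy=2.8,interpolation=cv2.INTER_CUBIC)
b=cv2.resize(im2[160:300,220:360],None,fx=2.8,fy=2.8,interpolation=cv2.INTER_CUBIC)
cv2.imwrite('pics/s1.png',np.hstack([a,b])[:,:,::-1])
```

```text
[691.00834301 131.56974567  30.75438903] 0.5042857870110492 [-0.26123005 -1.04269401  0.70883138]
[[np.float64(285.9), np.float64(232.0)], [np.float64(285.4), np.float64(248.0)], [np.float64(284.0), np.float64(228.5)]]
[[np.float64(288.2), np.float64(215.0)], [np.float64(287.8), np.float64(219.6)], [np.float64(292.5), np.float64(209.6)]]
```

View pics/s1.png

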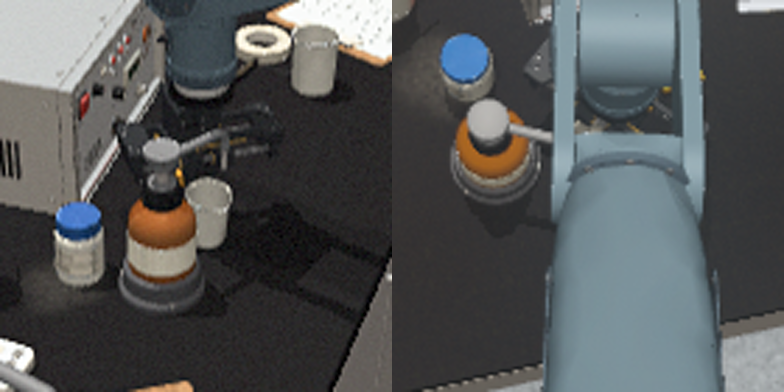

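The side view shows the beaker upright, with its rim at full-image (285,229), which matches the expected (663,151). The spout is clear of the gripper. About 18 mm of pushing remains.

arm_command(delta_pos=[[-2,0,0],[-4,0,0],[-6,0,0],[-8,0,0],[-10,0,0],[-12,0,0],[-14,0,0],[-16,0,0],[-17,0,0],[-18,0,0],[-18,0,0]], spin=[0,0,0,0,0,0,0,0,0,0,0], jaw=[-1,-1,-1,-1,-1,-1,-1,-1,-1,-1,-1])

```text
time: 19.85
position: [676.2, 141.9, 30.7]
tool_rot: [[0.822, -0.57, -0.0], [-0.57, -0.822, 0.0], [-0.0, 0.0, -1.0]]
ft_force: [1.0, 0.6, 0.1]
opening: 0.4
grip_force: 0.2
```

arm_command(delta_pos=[[15,0,0],[35,0,0],[35,0,-40],[35,0,-85],[35,0,-130],[35,0,-175],[35,0,-215],[5,-5,-215],[-40,-12,-215],[-86,-18,-215],[-86,-18,-215],[-86,-18,-180]], spin=[0,0,0,0,0,0,0,-8,-16,-24,-26,-26], jaw=[-1,-1,-1,-1,-1,-1,-1,-1,-1,-1,-1,-1])

```text
time: 21.05
position: [618.1, 207.7, 216.4]
tool_rot: [[0.989, -0.149, 0.011], [-0.149, -0.989, 0.002], [0.01, -0.003, -1.0]]
ft_force: [1.2, -0.0, 0.3]
opening: 0.3
grip_force: 0.0
```

Run:
```python
from h import *
s=sensors.sense();print(s['position'],np.round(s['tool_rot'],3).tolist(),s['ft_force'])
# beaker from wrist: white blobs, rim pixels near prediction
p=proj('wrist',(646.4,163,66));print('pred',p,'nozzle',proj('wrist',(630.2,165,126)),'cap',proj('wrist',(650.4,254.8,190)))
im=read_camera('wrist');cv2.imwrite('pics/w5.png',im[:,:,::-1])
sd=read_camera('side');tp=read_camera('top');cv2.imwrite('pics/s5.png',sd[:,:,::-1]);cv2.imwrite('pics/t5.png',tp[:,:,::-1])
hsv=cv2.cvtColor(sd,cv2.COLOR_RGB2HSV);m=((hsv[...,1]<40)&(hsv[...,2]>110)).astype(np.uint8)
print('side pred',proj('side',(646.4,163,66)),proj('side',(646.4,163,0)))
for v in range(216,256,3):
    x=np.where(m[v,270:310])[0]+270;print(v,x.min() if len(x) else 0,x.max() if len(x) else 0,end='; ')
```

```text
[618.06102909 207.65893299 216.41392708] [[0.989, -0.149, 0.011], [-0.149, -0.989, 0.002], [0.01, -0.003, -1.0]] [ 1.17944844e+00 -8.60131740e-04  3.37471546e-01]
pred [np.float64(319.5), np.float64(160.2)] nozzle [np.float64(328.9), np.float64(194.5)] cap [np.float64(184.3), np.float64(212.8)]
side pred [np.float64(285.9), np.float64(232.0)] [np.float64(285.4), np.float64(248.0)]
216 270 290; 219 0 0; 222 0 0; 225 0 0; 228 279 292; 231 277 293; 234 279 293; 237 280 291; 240 280 291; 243 280 291; 246 278 291; 249 273 290; 252 270 278; 255 270 276;
```

arm_command(delta_pos=[[0,0,25],[0,0,48],[0,0,52],[0,0,52],[3,0,52],[6,0,52],[9,0,52],[11,0,52],[13,0,52],[15,0,52],[16,0,52],[16,0,52]], spin=[0,0,0,0,0,0,0,0,0,0,0,0], jaw=[-1,-1,-1,-1,-1,-1,-1,-1,-1,-1,-1,-1])

```text
time: 22.4
position: [631.6, 203.2, 158.8]
tool_rot: [[0.988, -0.152, -0.0], [-0.152, -0.988, 0.0], [-0.0, 0.0, -1.0]]
ft_force: [-2.5, 0.0, 1.4]
opening: 0.3
grip_force: 1.0
```

arm_command(delta_pos=[[1,0,0],[2,0,0],[2,0,0]], spin=[0,0,0], jaw=[-1,-1,-1])

```text
time: 22.7
position: [633.3, 202.9, 158.7]
tool_rot: [[0.988, -0.152, -0.001], [-0.152, -0.988, -0.0], [-0.001, 0.0, -1.0]]
ft_force: [-4.7, -0.4, 2.0]
opening: 0.5
grip_force: 2.4
```

arm_command(delta_pos=[[1,0,0],[2,0,0],[2,0,0]], spin=[0,0,0], jaw=[-1,-1,-1])

```text
time: 23.0
position: [634.7, 202.8, 158.6]
tool_rot: [[0.988, -0.152, -0.002], [-0.152, -0.988, 0.0], [-0.002, 0.0, -1.0]]
ft_force: [-6.2, 0.6, 3.9]
opening: 0.8
grip_force: 3.6
```

arm_command(delta_pos=[[-4,0,0],[-8,0,0],[-14,0,0],[-14,0,-40],[-14,0,-80],[-34,0,-120],[-54,10,-150],[-54,10,-150],[-54,10,-150]], spin=[0,0,0,0,0,0,0,0,0], jaw=[-1,-1,-1,-1,-1,-1,-1,-1,-1])

```text
time: 23.9
position: [580.9, 201.0, 309.5]
tool_rot: [[0.988, -0.152, 0.003], [-0.152, -0.988, 0.0], [0.002, -0.001, -1.0]]
ft_force: [0.0, -0.9, 0.1]
opening: 0.2
grip_force: 0.0
```

Run:
```python
from h import *
s=sensors.sense();print(s['position'],np.round(s['tool_rot'],3).tolist(),s['ft_force'])
for p in [(646.4,163,66),(646.4,163,170),(650.4,254.8,190)]: print(proj('wrist',p))
save('wrist','w6.png',(120,60,400,270),2.8)
```

```text
[580.91891427 200.96828578 309.49375902] [[0.988, -0.152, 0.003], [-0.152, -0.988, 0.0], [0.002, -0.001, -1.0]] [ 0.03663608 -0.89910672  0.1128901 ]
[np.float64(299.7), np.float64(114.7)]
[np.float64(308.0), np.float64(119.1)]
[np.float64(196.0), np.float64(133.3)]
```

View pics/w6.png

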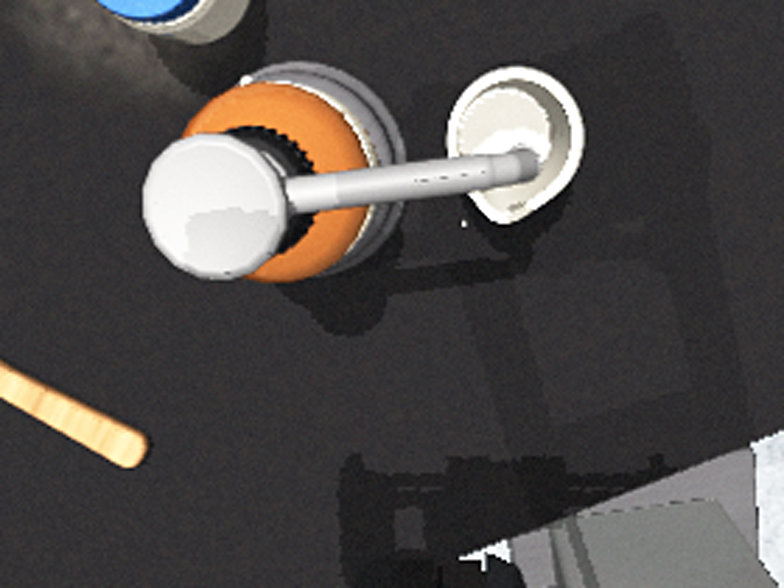

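Run:
```python
from h import *
im=cv2.imread('pics/w6.png');hsv=cv2.cvtColor(im,cv2.COLOR_BGR2HSV)
m=((hsv[...,2]>120)).astype(np.uint8)
# rim outer boundary points: radial search from (516,135)
P=[]
for a in np.radians(list(range(-180,31,5))+list(range(150,180,5))):
    for rr in range(100,40,-1):
        u=int(516+rr*np.cos(a));v=int(135+rr*np.sin(a))
        if 0<=v<588 and m[v,u]: P.append((u,v));break
P=np.array(P,float);G=np.array([ray('wrist',120+(u+.5)/2.8-.5,60+(v+.5)/2.8-.5,66)[:2] for u,v in P])
from scipy.optimize import least_squares
f=least_squares(lambda q:np.hypot(*(G-q[:2]).T)-q[2],[646,163,28],loss='soft_l1');print('beaker',f.x,np.abs(f.fun).max())
print('spout end',ray('wrist',120+525/2.8,60+165/2.8,176), 'cap',ray('wrist',120+215/2.8,60+206/2.8,190))
q=ray('wrist',120+440/2.8,60+178/2.8,176);print(q)
```

```text
beaker [650.00227322 158.05618846  28.19601308] 11.247165508657588
spout end [646.33630515 163.8474807  176.        ] cap [649.5303058  253.61614206 190.        ]
[646.49959424 189.24923777 176.        ]
```

Run:
```python
from h import *
im=cv2.imread('pics/s5.png',0);t=read_camera('top');g=cv2.cvtColor(t,cv2.COLOR_RGB2GRAY);cv2.imwrite('pics/t6.png',t[:,:,::-1])
print(im[220:258,284:289].mean(1).round().astype(int).tolist())
v=np.array([.473,-.671,0]);v/=np.hypot(*v[:2])
for c in [(646.4,163,0),(650,158,0)]:
    c=np.array(c);print('rim far/near',proj('side',c+28*v+[0,0,66]),proj('side',c-28*v+[0,0,66]),'foot near',proj('side',c-25*v))
    print('top rim box', [proj('top',c+[dx,dy,66]) for dx,dy in((28,0),(-28,0),(0,28),(0,-28))])
print(g[200:232,272:304][::2,::2])
```

```text
[34, 33, 34, 36, 34, 30, 119, 198, 177, 137, 139, 137, 141, 141, 143, 141, 152, 146, 137, 138, 140, 142, 141, 140, 141, 140, 140, 139, 139, 140, 147, 107, 29, 18, 30, 32, 33, 31]
rim far/near [np.float64(286.0), np.float64(227.0)] [np.float64(285.8), np.float64(237.2)] foot near [np.float64(285.3), np.float64(252.7)]
top rim box [[np.float64(288.6), np.float64(205.6)], [np.float64(287.8), np.float64(224.4)], [np.float64(278.6), np.float64(214.5)], [np.float64(297.8), np.float64(215.4)]]
rim far/near [np.float64(286.0), np.float64(225.9)] [np.float64(285.8), np.float64(236.0)] foot near [np.float64(285.3), np.float64(251.5)]
top rim box [[np.float64(290.3), np.float64(204.5)], [np.float64(289.5), np.float64(223.2)], [np.float64(280.3), np.float64(213.4)], [np.float64(299.5), np.float64(214.3)]]
[[113 112 111 111 109 107 107 107 106 105 105  79  84 171 171 170]
 [104 101 101  98  98  97  96  94  94  93  92  74  74 170 170 170]
 [ 90  88  87  85  85  84  84  82  81  81  80  69  78 173 170 170]
 [ 79  79  77  76  73  73  71  69  73  58  67  78  69 174 170 170]
 [ 89  96  97  96  93  78  67  68  84 105  74  79  64 168 170 171]
 [ 94  88 106  80  68  68  67  82  69 114 111 107  64 160 171 170]
 [ 69  68  68  68  67  67  77  70 162 173 175 106  64 149 170 170]
 [ 67  68  68  68  68  86  72 106 168 167 167 158  63 161 170 170]
 [ 69  68  76  98  81  63  48 166 168 168 167 165  63 105 171 171]
 [ 81  71  79  64  51  79 100 205 226 226 226 167  63  88 171 171]
 [ 50  47  44  44  54  57  60  70 101 193 214 219  77  77 171 171]
 [ 97  51  55  51  48  49  58  68  68  69  69  75  64  76 172 171]
 [ 69  56  55  55  55  66  91  81  66  53  58  59  65  69 174 171]
 [ 58  61  64  65  66  69  81  95  88 125 141 102  79  65 169 171]
 [ 55  48  46  46  50  54  45  45  44  52  80  86  75  61 162 171]
 [ 52  52  53  54  53  44  45  45  47  42  46  44  46  61 151 171]]
```

The crop shows the nozzle end at (525,165) and the beaker rim centred at about (516,135). By the fit the beaker stands about 6 mm short of the nozzle, and the side view agrees. I'll swing the spout back a little again (it stays unlocked), push the beaker 6 mm further, and return the spout to the stop.

arm_command(delta_pos=[[40,-4,0],[80,-8,20],[92,-9,60],[92,-9,100],[92,-9,140],[92,-9,151],[92,-9,151],[86,-9,151],[82,-9,151],[79,-9,151],[76,-8,151],[74,-7,151]], spin=[0,0,0,0,0,0,0,0,0,0,0,0], jaw=[-1,-1,-1,-1,-1,-1,-1,-1,-1,-1,-1,-1])

```text
time: 25.2
position: [655.2, 196.7, 159.0]
tool_rot: [[0.988, -0.152, 0.002], [-0.152, -0.988, 0.0], [0.002, -0.001, -1.0]]
ft_force: [-0.1, 1.1, 0.2]
opening: 0.2
grip_force: 0.3
```

```bash
python3 sp.py
```

```text
(np.int64(251), np.int64(337), np.float64(321.0), 244)
spout ang [288.9271985  288.11899657 319.26727224] [678.43620614 173.0396121 ] [676.06650351 232.69780413]
[654.82121496 196.6148187  158.6122477 ] [[0.988, -0.152, 0.001], [-0.152, -0.988, 0.0], [0.001, -0.0, -1.0]] [ 0.44789841  0.42428847 -0.86249244] 25.25
```

```bash
cat > ph.py <<'E'
from h import *
def phi(n='wrist',A=(650.4,254.8)):
    im=cv2.cvtColor(read_camera(n),cv2.COLOR_RGB2HSV)
    for rr in (30,36,42,48,56,64,72):
        o=[]
        for f in range(246,282,1):
            t=np.radians(f);u,v=proj(n,(A[0]+rr*np.cos(t),A[1]+rr*np.sin(t),180))
            u,v=int(round(u)),int(round(v))
            o.append('#' if 0<=u<560 and 0<=v<420 and im[v,u,2]>110 and im[v,u,1]<45 else '.')
        print(rr,''.join(o))
print('   from 246');phi()
E
python3 ph.py
```

```text
from 246
30 ....................................
36 ....................................
42 ....................................
48 ###.##..............................
56 #####.#.............................
64 ######.#............................
72 ####................................
```

arm_command(delta_pos=[[5,0,0],[10,0,0],[14,0,-30],[30,0,-70],[45,8,-110],[45,8,-110],[45,8,-110]], spin=[0,0,4,12,20,26,26], jaw=[-1,-1,-1,-1,-1,-1,-1])

```text
time: 26.0
position: [699.6, 181.3, 269.3]
tool_rot: [[0.821, -0.571, 0.003], [-0.571, -0.821, 0.0], [0.002, -0.002, -1.0]]
ft_force: [-0.5, -0.2, 0.3]
opening: 0.7
grip_force: 0.0
```

```bash
sed -i 's/range(246,282,1)/range(236,286,1)/;s/from 246/from 236/' ph.py && python3 ph.py
python3 - <<'E'
from h import *
im=cv2.cvtColor(read_camera('side'),cv2.COLOR_RGB2HSV)
for rr in (60,66,72,78):
    o=''
    for f in range(236,286,1):
        t=np.radians(f);u,v=proj('side',(650.4+rr*np.cos(t),254.8+rr*np.sin(t),178));u,v=int(round(u)),int(round(v))
        o+='#' if im[v,u,2]>110 and im[v,u,1]<45 else '.'
    print(rr,o)
s=sensors.sense();print(s['position'],np.round(s['tool_rot'],3).tolist())
E
```

```text
from 236
30 ..................................................
36 ..................................................
42 ..................................................
48 ..................................................
56 ..................................................
64 ..................................................
72 .....................#####........................
60 ..................................................
66 ..................................................
72 ..................................................
78 ..................................................
[697.75092702 181.64223512 266.20981359] [[0.823, -0.568, -0.002], [-0.568, -0.823, -0.0], [-0.002, 0.001, -1.0]]
```

arm_command(delta_pos=[[15,22,0],[30,45,0],[30,45,40],[30,45,85],[30,45,130],[30,45,175],[30,45,215],[30,45,236],[30,45,236],[30,45,236]], spin=[0,0,0,0,0,0,0,0,0,0], jaw=[-1,-1,-1,-1,-1,-1,-1,-1,-1,-1])

```text
time: 27.1
position: [696.5, 127.9, 30.9]
tool_rot: [[0.822, -0.569, -0.002], [-0.569, -0.822, 0.0], [-0.002, 0.001, -1.0]]
ft_force: [-0.1, -0.6, 0.2]
opening: 0.6
grip_force: 0.0
```

arm_command(delta_pos=[[-8,0,0],[-16,0,0],[-21,0,0],[-23,0,0],[-25,0,0],[-26,0,0],[-27,-1,0],[-28,-1,0],[-29,-2,0],[-30,-2,0],[-30,-2,0]], spin=[0,0,0,0,0,0,0,0,0,0,0], jaw=[-1,-1,-1,-1,-1,-1,-1,-1,-1,-1,-1])

```text
time: 28.2
position: [673.6, 146.5, 31.6]
tool_rot: [[0.822, -0.57, -0.0], [-0.57, -0.822, -0.0], [-0.0, 0.0, -1.0]]
ft_force: [0.2, -0.3, -0.2]
opening: 0.4
grip_force: 0.3
```

arm_command(delta_pos=[[15,0,0],[35,0,0],[35,0,-40],[35,0,-85],[35,0,-130],[35,0,-175],[35,0,-215],[5,-5,-215],[-40,-12,-215],[-86,-18,-250],[-110,-50,-280],[-110,-50,-280]], spin=[0,0,0,0,0,0,0,-8,-16,-24,-26,-26], jaw=[-1,-1,-1,-1,-1,-1,-1,-1,-1,-1,-1,-1])

```text
time: 29.4
position: [611.6, 254.6, 316.9]
tool_rot: [[0.989, -0.147, 0.007], [-0.147, -0.989, 0.003], [0.006, -0.004, -1.0]]
ft_force: [0.8, -0.4, -0.1]
opening: 0.7
grip_force: 0.0
```

arm_command(delta_pos=[[0,0,0],[0,0,0]], spin=[0,0], jaw=[-1,-1])

```text
time: 29.6
position: [611.7, 249.4, 310.3]
tool_rot: [[0.988, -0.153, -0.002], [-0.153, -0.988, -0.001], [-0.002, 0.001, -1.0]]
ft_force: [0.2, 0.1, -0.8]
opening: 0.4
grip_force: 0.0
```

```bash
cat > bk.py <<'E'
from h import *
from scipy.optimize import least_squares
s=sensors.sense();print(s['position'],np.round(s['tool_rot'],3).tolist())
im=read_camera('wrist');cv2.imwrite('pics/w7.png',im[:,:,::-1])
big=cv2.resize(im,None,fx=3,fy=3,interpolation=cv2.INTER_CUBIC);V=big.max(2)
c0=np.array([648,161]);c=c0
G=[]
for a in np.radians(range(0,360,4)):
    for rr in np.arange(40,20,-.3):
        u,v=proj('wrist',(c[0]+rr*np.cos(a),c[1]+rr*np.sin(a),66));u=int((u+.5)*3-.5);v=int((v+.5)*3-.5)
        if 0<=u<1680 and 0<=v<1260 and V[v,u]>130: G.append((c[0]+rr*np.cos(a),c[1]+rr*np.sin(a)));break
G=np.array(G)
f=least_squares(lambda q:np.hypot(*(G-q[:2]).T)-28,[648,161],loss='soft_l1',f_scale=.5);print('beaker',f.x,len(G),np.median(np.abs(f.fun)))
g=cv2.cvtColor(read_camera('side'),cv2.COLOR_RGB2GRAY);print(g[222:256,284:289].mean(1).round().astype(int).tolist())
E
python3 bk.py; python3 ph.py
```

```text
[611.66392169 249.42672272 310.25598948] [[0.988, -0.153, -0.002], [-0.153, -0.988, -0.001], [-0.002, 0.001, -1.0]]
beaker [647.42547347 161.71836858] 90 0.7615331346894294
[36, 35, 39, 37, 28, 145, 197, 168, 139, 142, 141, 142, 144, 145, 144, 144, 140, 140, 142, 141, 143, 142, 144, 143, 142, 141, 140, 141, 144, 145, 102, 27, 19, 34]
   from 236
30 ..............###################.................
36 ................################.............####.
42 ................###############...................
48 .................#############....................
56 ..................###########...##################
64 ..................################################
72 ...................###############################
```

arm_command(delta_pos=[[8,43,0],[8,43,40],[8,43,85],[8,43,130],[8,43,152],[8,43,152],[13,43,152],[17,43,152],[20,43,152],[23,43,152],[25,43,152],[25,43,152]], spin=[0,0,0,0,0,0,0,0,0,0,0,0], jaw=[-1,-1,-1,-1,-1,-1,-1,-1,-1,-1,-1,-1])

```text
time: 30.95
position: [630.4, 204.0, 160.2]
tool_rot: [[0.988, -0.152, 0.001], [-0.152, -0.988, 0.0], [0.001, -0.0, -1.0]]
ft_force: [-0.0, -0.0, -0.4]
opening: 0.4
grip_force: 0.1
```

arm_command(delta_pos=[[1,0,0],[2,0,0],[3,0,0],[3,0,0]], spin=[0,0,0,0], jaw=[-1,-1,-1,-1])

```text
time: 31.35
position: [632.7, 203.6, 159.8]
tool_rot: [[0.988, -0.152, -0.001], [-0.152, -0.988, 0.0], [-0.001, 0.0, -1.0]]
ft_force: [-4.1, -0.0, 3.2]
opening: 0.5
grip_force: 1.9
```

arm_command(delta_pos=[[1,0,0],[2,0,0],[2,0,0]], spin=[0,0,0], jaw=[-1,-1,-1])

```text
time: 31.65
position: [634.2, 203.4, 159.7]
tool_rot: [[0.988, -0.152, -0.002], [-0.152, -0.988, 0.0], [-0.002, 0.0, -1.0]]
ft_force: [-6.4, 0.6, 4.3]
opening: 0.3
grip_force: 3.1
```

arm_command(delta_pos=[[-4,0,0],[-8,0,0],[-14,0,0],[-14,0,-40],[-14,0,-80],[-34,0,-120],[-54,10,-150],[-54,10,-150],[-54,10,-150]], spin=[0,0,0,0,0,0,0,0,0], jaw=[-1,-1,-1,-1,-1,-1,-1,-1,-1])

```text
time: 32.55
position: [580.2, 201.6, 310.5]
tool_rot: [[0.988, -0.152, 0.002], [-0.152, -0.988, 0.0], [0.002, -0.001, -1.0]]
ft_force: [0.9, -0.0, -0.4]
opening: 0.1
grip_force: 0.0
```

```bash
python3 bk.py; python3 ph.py
python3 - <<'E'
from h import *
im=cv2.cvtColor(read_camera('wrist'),cv2.COLOR_RGB2HSV)
m=((im[...,1]<45)&(im[...,2]>120)).astype(np.uint8)
u,v=map(int,proj('wrist',(650.4,254.8,190)))
o=cv2.morphologyEx(m[v-40:v+40,u-40:u+40],cv2.MORPH_OPEN,cv2.getStructuringElement(cv2.MORPH_ELLIPSE,(25,25)))
M=cv2.moments(o);print('cap',ray('wrist',u-40+M['m10']/M['m00'],v-40+M['m01']/M['m00'],190),o.sum())
E
```

```text
[580.15949045 201.56662633 310.46754776] [[0.988, -0.152, 0.002], [-0.152, -0.988, 0.0], [0.002, -0.001, -1.0]]
   from 236
30 ......................##################..........
36 ........................###############...........
42 ...............#.........#############............
48 ..........................#############.#.#..#.#.#
56 ...........................###########.#.##.######
64 ............................#########.............
72 ....................#...####.##################...
cap [650.42493536 254.86584432 190.        ] 2111Traceback (most recent call last):
  File "bk.py", line 10, in <module>
    u,v=proj('wrist',(c[0]+rr*np.cos(a),c[1]+rr*np.sin(a),66));u=int((u+.5)*3-.5);v=int((v+.5)*3-.5)
        ~~~~^^^^^^^^^^^^^^^^^^^^^^^^^^^^^^^^^^^^^^^^^^^^^^^^^^
  File "h.py", line 13, in proj
    K=calibration(n);T=np.array(K['cam_to_world'])
ValueError: time passes only in moves, steps and waits
```

arm_command(delta_pos=[[30,-32,10],[61,-63,40],[61,-63,75],[61,-63,100],[61,-63,108],[61,-63,113],[61,-63,113],[61,-63,113]], spin=[0,0,0,0,0,0,0,0], jaw=[-1,-1,-1,-1,-1,-1,-1,-1])

```text
time: 33.5
position: [650.8, 254.6, 198.6]
tool_rot: [[0.988, -0.152, 0.003], [-0.152, -0.988, 0.001], [0.003, -0.001, -1.0]]
ft_force: [0.3, 0.4, 1.0]
opening: 0.7
grip_force: 0.0
```

arm_command(delta_pos=[[0,0,3],[0,0,6],[0,0,8],[0,0,10],[0,0,12],[0,0,12]], spin=[0,0,0,0,0,0], jaw=[-1,-1,-1,-1,-1,-1])

```text
time: 34.1
position: [650.6, 254.6, 186.1]
tool_rot: [[0.988, -0.152, 0.002], [-0.152, -0.988, 0.0], [0.002, -0.001, -1.0]]
ft_force: [0.0, -0.7, 5.5]
opening: 0.8
grip_force: 2.4
```

arm_command(delta_pos=[[0,0,1],[0,0,2],[0,0,3],[0,0,4],[0,0,5],[0,0,6],[0,0,6]], spin=[0,0,0,0,0,0,0], jaw=[-1,-1,-1,-1,-1,-1,-1])

```text
time: 34.8
position: [650.7, 254.6, 180.8]
tool_rot: [[0.988, -0.152, 0.003], [-0.152, -0.988, 0.0], [0.002, -0.001, -1.0]]
ft_force: [-2.1, -1.3, 7.9]
opening: 0.3
grip_force: 3.8
```

arm_command(delta_pos=[[0,0,1],[0,0,2],[0,0,3],[0,0,3]], spin=[0,0,0,0], jaw=[-1,-1,-1,-1])

```text
time: 35.2
position: [650.7, 254.6, 178.2]
tool_rot: [[0.988, -0.152, 0.003], [-0.152, -0.988, 0.0], [0.003, -0.001, -1.0]]
ft_force: [-2.5, -0.7, 10.1]
opening: 0.4
grip_force: 4.7
```

Travel is smooth, so the pump is unlocked. I'll continue to the stop.

arm_command(delta_pos=[[0,0,1],[0,0,2],[0,0,2]], spin=[0,0,0], jaw=[-1,-1,-1])

```text
time: 35.5
position: [650.9, 254.7, 178.1]
tool_rot: [[0.988, -0.152, 0.004], [-0.152, -0.988, 0.0], [0.004, -0.001, -1.0]]
ft_force: [-6.8, -2.2, 17.3]
opening: 0.4
grip_force: 8.6
```

arm_command(delta_pos=[[0,0,1],[0,0,1]], spin=[0,0], jaw=[-1,-1])

```text
time: 35.7
position: [651.0, 254.7, 178.0]
tool_rot: [[0.988, -0.152, 0.004], [-0.152, -0.988, 0.0], [0.004, -0.001, -1.0]]
ft_force: [-8.9, -2.1, 21.1]
opening: 0.5
grip_force: 10.6
```

arm_command(delta_pos=[[0,0,1],[0,0,1]], spin=[0,0], jaw=[-1,-1])

```text
time: 35.9
position: [651.1, 254.7, 178.0]
tool_rot: [[0.988, -0.152, 0.005], [-0.152, -0.988, 0.0], [0.005, -0.001, -1.0]]
ft_force: [-9.7, -2.3, 25.3]
opening: 0.5
grip_force: 12.5
```

Hard stop reached (position fixed while the force rises to 25 N). Releasing.

arm_command(delta_pos=[[0,0,-4],[0,0,-8],[0,0,-12],[0,0,-16],[0,0,-20],[0,0,-40],[0,0,-75],[0,0,-110],[-70,50,-132],[-70,50,-132],[-70,50,-132],[-70,50,-132]], spin=[0,0,0,0,0,0,0,0,0,0,0,0], jaw=[-1,-1,-1,-1,-1,-1,-1,-1,-1,-1,-1,-1])

```text
time: 37.1
position: [572.7, 215.6, 303.7]
tool_rot: [[0.988, -0.153, -0.0], [-0.153, -0.988, 0.0], [-0.0, -0.0, -1.0]]
ft_force: [-0.2, -0.1, 0.1]
opening: 0.8
grip_force: 0.0
```

```bash
sed -i "s/K=calibration(n);T=np.array(K\['cam_to_world'\])/K=_k(n);T=np.array(K['cam_to_world'])/" h.py
cat >> h.py <<'E'
_c={}
def _k(n):
    if n not in _c: _c[n]=calibration(n)
    return _c[n]
E
python3 bk.py; python3 ph.py
python3 - <<'E'
from h import *
im=cv2.cvtColor(read_camera('wrist'),cv2.COLOR_RGB2HSV)
m=((im[...,1]<45)&(im[...,2]>120)).astype(np.uint8)
u,v=map(int,proj('wrist',(650.4,254.8,190)))
o=cv2.morphologyEx(m[v-40:v+40,u-40:u+40],cv2.MORPH_OPEN,cv2.getStructuringElement(cv2.MORPH_ELLIPSE,(25,25)))
M=cv2.moments(o);print('cap',ray('wrist',u-40+M['m10']/M['m00'],v-40+M['m01']/M['m00'],190),o.sum(),sensors.sense()['ft_force'])
E
```

```text
[572.74921326 215.64063992 303.72176158] [[0.988, -0.153, -0.0], [-0.153, -0.988, 0.0], [-0.0, -0.0, -1.0]]
beaker [648.27948986 162.37061074] 90 0.39554655238435643
[37, 37, 37, 36, 29, 144, 196, 167, 138, 142, 139, 139, 143, 144, 143, 143, 135, 138, 141, 141, 142, 142, 143, 141, 141, 141, 141, 141, 142, 144, 101, 27, 19, 29]
   from 236
30 ......................####################........
36 ........................################..........
42 .....................#############################
48 ...........................###########..#...#.#.##
56 ...........................##########.............
64 ..........................#################.......
72 ...................#############################..
cap [650.35574528 255.0219669  190.        ] 2275 [-0.28964095  0.08569324 -0.10405403]
```

The beaker is within about 2 mm of the point under the nozzle, the cap is back up and the spout is at its stop. Handing in.

```bash
python3 -c "
from rig import order
print(order.close_job())"
```

```text
the job is handed in; nothing more can be done
None
```

I handed in the job at about 37 s: the spout is at its anticlockwise stop, the small beaker stands upright about 2 mm from centred under the nozzle, and the cap was pressed to its stop (25 N) and rose again; to fit the beaker I twice swung the spout back about 10° and returned it to the stop before pressing.

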